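Set the flip tags of the specimen board

ROBOT

A 7-joint arm with a two-finger parallel gripper is mounted at the origin on the work surface. World frame = base frame: x ahead of the robot, y to its left, z up, the work surface at z = 0. Lengths are in mm, angles in rad, forces in N, time in s.
With the tool pointing down it reaches from about 350 to 900 mm from the base axis. Payload 19.9 kg.
Tool frame: the origin (TCP) lies at the very end of the fingers, on their centre line; the grasp point (between the pads) lies 19 mm behind it; x points along the fingers, z is the direction in which the jaws open and shut, and the axes are right-handed (so a half turn about x gives the same grasp; the last joint's range is limited). The gripper opens to 85 mm and grips with 20 to 120 N. Pads are 22 mm wide; open, the fingers measure 114 mm over their backs; the gripper's body (76 mm by 85 mm) begins 54 mm behind the grasp point. The pads swing forward as they close: fully open they stand 13 mm farther back than shut.
Start: joints at [-1.192, 0.417, -0.01, 1.614, 0.005, 1.111, -0.053], TCP at [254.724, 570.716, 231.26] pointing down, gripper open.
Joint ranges: [-2.81, 2.81], [-0.39, 2.02], [-1.27, 1.25], [0.06, 2.57], [-1.19, 4.33], [0.19, 2], [-2.82, 2.82]. Speed limits (rad/s): [1.89, 1.89, 2.39, 2.39, 3.01, 3.01, 3.01].

INTERFACE

Orientations are given as a rotation vector (axis times angle).
In Python, from cell import ctrl, eyes gives the robot as it stands.
- The arm moves only by the tool arm_command, never from a script. Its argument "deltas" is a list of rows, each an object of numbers: "hand": the finger opening in m, from 0 to 0.0854; "dx", "dy", "dz": the shift along the world's x, y, z in m; "spin": the turn about the world's z in rad. A call has 1 to 10 rows; each row is the pose to reach, as a shift and turn from the pose measured when the call began; what a row does not reach only later rows make up. A row lasts 1/12 s, in which the tool goes at most 41.7 mm and 7.16 degrees, less where a joint would pass 70% of its speed; a pose out of reach is approached as far as the arm can. A call with a gripper value outside its range is refused whole. The fingers move at their own pace and stop on an object; the grip force is fixed at half the most. Time passes only in rows, so rows that repeat a pose let the fingers close. It gives the time, the measured TCP pose, the force and the opening at its end, in the units of the state.
- ctrl.read_state(): the state, without advancing time (a new reading comes with each control period).
- eyes.capture(name): name is "side" or "top"; returns a dict with "pixels" (420x560x3 uint8, red, green, blue), "mtx" (3x3 intrinsics, pixels), "k1" (the pictures are not rectified: a ray, as slopes to the right and down, at radius r is drawn at 1 + k1 r^2 times it, then the intrinsics apply), "T" (4x4, takes a point from camera to world coordinates). Camera axes: x right, y down, z forward; pixel columns grow to the right and rows downward; lengths in mm; the calibration is good to about 2 mm. A picture is of the moment at which its call begins. There is no depth.
- ctrl.job_done(): hands the job in, once; it reports no verdict.
The state is a dict: "t": time; "joint_positions": joint angles; "joint_velocities": joint speeds; "effort": joint torques, N m; "tool_pos": TCP position; "orientation": TCP orientation; "wrist_force": force on the tool from outside, world axes, zero at the start; "moment": the same for the moment, N m; "grip_width": finger opening in mm.
Only numpy, scipy, OpenCV 4.12 (cv2) and the standard library are available. Lean on these libraries where they do the work, as an engineer would, in place of code of your own. Each camera call takes 0.05 s, during which the arm holds its last target.

TASK

The specimen board on the microscope desk has four small trays, each with a hinged flip tag straight behind it. With the fingertips, push the tags over so that the two trays holding stones show the solid disc (tag leaning fully towards its tray) and the two empty trays show the open ring (tag leaning fully away from its tray); tags that are already right can stay. Only push the tags, do not pinch them, and leave the trays and the other things on the desk where they stand.

Things in the scene. Friction and masses are not known exactly. Their poses are not given: they have to be found in the camera images.
- board: plywood specimen board, fixed, 195 x 392 x 12 mm, its place and turn on the desk vary. Origin: on the desk under the middle of the hinge line; its own x points square across the hinge line from the trays towards the far edge, y along the row, z up. The board reaches from x = -140 to +55 mm; an aluminium rail 22 mm wide, its top 36 mm above the desk, runs along y at x = 0; low battens (8 mm) on the tray side make four bays, 94 mm apart
- hinge_a (a point): middle of the hinge axis of tag a, 46 mm above the desk, on a grey plastic clip on the rail (clip 26 mm across, 72 mm along the rail, its rims 54 mm above the desk, fixed; axes as the board's: x from trays to far side, y along the hinge). The four clips can stand in any order along the row, 94 mm apart to within 10 mm. The bay of this tag is the one straight in front of it on the board's -x side
- tag_a (a joint): white plastic flap a, 56 mm wide (along the hinge), 55 mm from hinge to free edge, 3 mm thick, about 20 g, smooth and slippery, swinging freely about its hinge with a little friction; 0 = upright, -0.87 = leaning on its clip towards the trays (free edge 42 mm out towards the trays, 81 mm above the desk), solid-disc face upward; +0.87 = leaning the same way to the far side, open-ring face upward. No spring: pushed well past upright, it falls to the other side by its weight
- edge_a (a point): middle of the free edge of tag a, moves with the tag; its z points from the hinge to the free edge, x is square to the flap, on the solid-disc side
- hinge_b (a point): middle of the hinge axis of tag b, 46 mm above the desk, on a grey plastic clip on the rail (clip 26 mm across, 72 mm along the rail, its rims 54 mm above the desk, fixed; axes as the board's: x from trays to far side, y along the hinge). The four clips can stand in any order along the row, 94 mm apart to within 10 mm. The bay of this tag is the one straight in front of it on the board's -x side
- tag_b (a joint): white plastic flap b, 56 mm wide (along the hinge), 55 mm from hinge to free edge, 3 mm thick, about 20 g, smooth and slippery, swinging freely about its hinge with a little friction; 0 = upright, -0.87 = leaning on its clip towards the trays (free edge 42 mm out towards the trays, 81 mm above the desk), solid-disc face upward; +0.87 = leaning the same way to the far side, open-ring face upward. No spring: pushed well past upright, it falls to the other side by its weight
- edge_b (a point): middle of the free edge of tag b, moves with the tag; its z points from the hinge to the free edge, x is square to the flap, on the solid-disc side
- hinge_c (a point): middle of the hinge axis of tag c, 46 mm above the desk, on a grey plastic clip on the rail (clip 26 mm across, 72 mm along the rail, its rims 54 mm above the desk, fixed; axes as the board's: x from trays to far side, y along the hinge). The four clips can stand in any order along the row, 94 mm apart to within 10 mm. The bay of this tag is the one straight in front of it on the board's -x side
- tag_c (a joint): white plastic flap c, 56 mm wide (along the hinge), 55 mm from hinge to free edge, 3 mm thick, about 20 g, smooth and slippery, swinging freely about its hinge with a little friction; 0 = upright, -0.87 = leaning on its clip towards the trays (free edge 42 mm out towards the trays, 81 mm above the desk), solid-disc face upward; +0.87 = leaning the same way to the far side, open-ring face upward. No spring: pushed well past upright, it falls to the other side by its weight
- edge_c (a point): middle of the free edge of tag c, moves with the tag; its z points from the hinge to the free edge, x is square to the flap, on the solid-disc side
- hinge_d (a point): middle of the hinge axis of tag d, 46 mm above the desk, on a grey plastic clip on the rail (clip 26 mm across, 72 mm along the rail, its rims 54 mm above the desk, fixed; axes as the board's: x from trays to far side, y along the hinge). The four clips can stand in any order along the row, 94 mm apart to within 10 mm. The bay of this tag is the one straight in front of it on the board's -x side
- tag_d (a joint): white plastic flap d, 56 mm wide (along the hinge), 55 mm from hinge to free edge, 3 mm thick, about 20 g, smooth and slippery, swinging freely about its hinge with a little friction; 0 = upright, -0.87 = leaning on its clip towards the trays (free edge 42 mm out towards the trays, 81 mm above the desk), solid-disc face upward; +0.87 = leaning the same way to the far side, open-ring face upward. No spring: pushed well past upright, it falls to the other side by its weight
- edge_d (a point): middle of the free edge of tag d, moves with the tag; its z points from the hinge to the free edge, x is square to the flap, on the solid-disc side
- tray_full_1: loose grey tray 70 x 70 x 18 mm, heaped with small stones (top about 32 mm above its underside), in one of the four bays, its centre 94 mm in front (-x of the board) of the hinge line. Origin: centre of its underside, 12 mm above the desk
- tray_full_2: loose grey tray 70 x 70 x 18 mm, heaped with small stones (top about 32 mm above its underside), in one of the four bays, its centre 94 mm in front (-x of the board) of the hinge line. Origin: centre of its underside, 12 mm above the desk
- tray_empty_1: the same tray, empty, in another of the four bays. Origin: centre of its underside, 12 mm above the desk
- tray_empty_2: the same tray, empty, in another of the four bays. Origin: centre of its underside, 12 mm above the desk
- vial_mid (a point): bystander: centre of a loose clear vial with black cap, 38 mm wide, 62 mm tall, left of the board
- loupe_mid (a point): bystander: centre of a loose black eye loupe, 42 mm wide, 36 mm tall, beyond the board
- pebble_mid (a point): bystander: centre of a loose pale stone, 68 mm wide, 30 mm high, right of the board

How it is judged:
By the outcome, as a careful person would: the job done as asked, in the order asked, and still so for the second after the job is handed in, with the robot touching nothing.
It also fails if it takes over 58 s, if anything falls off the work surface, if the arm or the gripper's body presses on something with over 40 N, if the wrist force passes 120 N, or if a joint passes its speed limit or range.

## Working session

There is one attempt and no reset: what is moved stays moved. The work goes in short steps, Python scripts to look and compute and a tool call to move; the robot and the scene stay as the last step left them, time stands still between calls to the robot, and variables do not carry over. Pictures are saved under pics/ and viewed, and the job is handed in when it is done.

Besides the shell and the picture viewer there is one more tool, called as name(argument=value, ...), one argument or row to a line, values as JSON. arm_command: Moves the arm, as the interface text tells. Its arguments: {"type":"object","properties":{"deltas":{"type":"array"}},"required":["deltas"]}

```bash
ls; mkdir -p pics; python3 - <<'E'
from cell import ctrl, eyes
import cv2,numpy as np
s=ctrl.read_state(); print(s)
for n in("side","top"):
    c=eyes.capture(n); cv2.imwrite(f"pics/{n}0.png",c["pixels"][:,:,::-1]); np.savez(f"{n}0.npz",**c)
    print(n,c["mtx"],c["k1"],c["T"])
E
```

```text
pics
{'t': 0.0, 'joint_positions': array([-1.19249996,  0.41799944, -0.01032071,  1.61419734,  0.00471168,
        1.11067959, -0.05299934]), 'joint_velocities': array([ 2.35062978e-03,  1.02350256e-03,  5.42118928e-04,  5.32423844e-04,
       -2.17216134e-03, -1.20889133e-03,  5.76075888e-05]), 'effort': array([-9.82126585e-04, -8.64429259e+01,  6.78671524e-01, -4.34917045e+01,
        1.90996786e-02,  7.32083849e-03, -1.82311527e-05]), 'tool_pos': array([254.59241062, 570.40589721, 230.63455863]), 'orientation': array([-0.895443  ,  1.38005557,  0.89418613]), 'wrist_force': array([-0.82657107,  0.78654992,  0.01396188]), 'moment': array([-0.03004041, -0.00940085, -0.04585743]), 'grip_width': 85.41231638871123}
side [[403.92836398   0.         276.97831413]
 [  0.         403.92836398 208.75110147]
 [  0.           0.           1.        ]] -0.08276792102148643 [[-8.97970491e-01 -3.28597782e-01  2.92698643e-01  3.21411805e+02]
 [-4.40035314e-01  6.64101722e-01 -6.04431820e-01  5.87405562e+02]
 [ 4.23328244e-03 -6.71559678e-01 -7.40938377e-01  8.00431097e+02]
 [ 0.00000000e+00  0.00000000e+00  0.00000000e+00  1.00000000e+00]]
top [[526.20833797   0.         275.74582915]
 [  0.         526.20833797 210.05228504]
 [  0.           0.           1.        ]] -0.1425203431169592 [[ 4.24644612e-03 -9.86116915e-01  1.65998186e-01  3.48328144e+02]
 [-9.99915918e-01 -6.22115500e-03 -1.13778177e-02 -2.27579888e+00]
 [ 1.22525589e-02 -1.65935913e-01 -9.86060418e-01  1.41538253e+03]
 [ 0.00000000e+00  0.00000000e+00  0.00000000e+00  1.00000000e+00]]
```

View pics/side0.png

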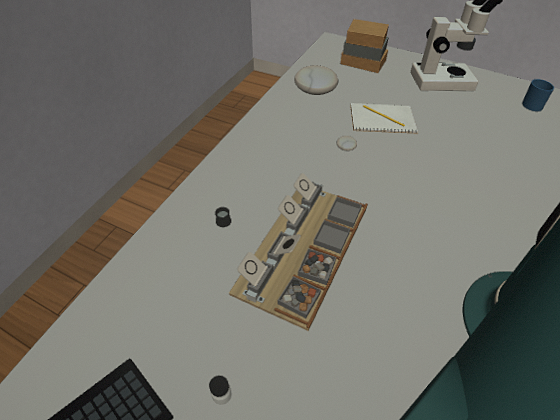

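View pics/top0.png

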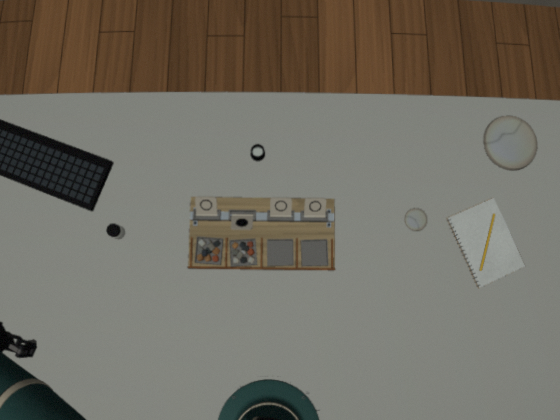

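Top view: the two left trays (about 209,250 and 244,252) hold stones and the two right ones (281,252 and 314,252) are empty. The tags at 206, 281 and 315 show a ring and the one at 241,222 a disc, so only the leftmost looks wrong. I'll zoom in and measure.

```bash
cat > h.py <<'E'
import numpy as np,cv2
def load(n): return dict(np.load(n,allow_pickle=True))
def ray(c,u,v):
    K=c["mtx"];k=float(c["k1"])
    d=np.array([(u-K[0,2])/K[0,0],(v-K[1,2])/K[1,1]])
    q=cv2.undistortPoints(np.array([[[u,v]]],float),K,np.array([k,0,0,0,0])).ravel()
    T=c["T"];return T[:3,3],T[:3,:3]@np.array([*q,1])
def plane(c,u,v,z):
    o,d=ray(c,u,v);return o+d*(z-o[2])/d[2]
def proj(c,P):
    T=c["T"];R=T[:3,:3].T;r,_=cv2.Rodrigues(R)
    return cv2.projectPoints(np.array(P,float).reshape(-1,3),r,-R@T[:3,3],c["mtx"],np.array([float(c["k1"]),0,0,0,0]))[0].reshape(-1,2)
E
python3 - <<'E'
from h import *
t=load("top0.npz");s=load("side0.npz")
a=cv2.resize(t["pixels"][185:285,175:350],None,fx=4.5,fy=4.5,interpolation=cv2.INTER_CUBIC)
b=cv2.resize(s["pixels"][170:335,220:375],None,fx=3.6,fy=3.6,interpolation=cv2.INTER_CUBIC)
cv2.imwrite("pics/tz.png",a[:,:,::-1]);cv2.imwrite("pics/sz.png",b[:,:,::-1])
E
```

```text
(no output)
```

View pics/tz.png

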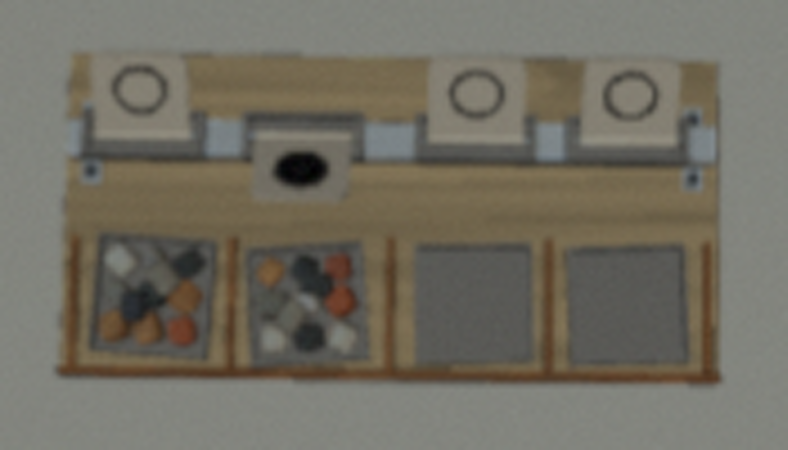

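View pics/sz.png

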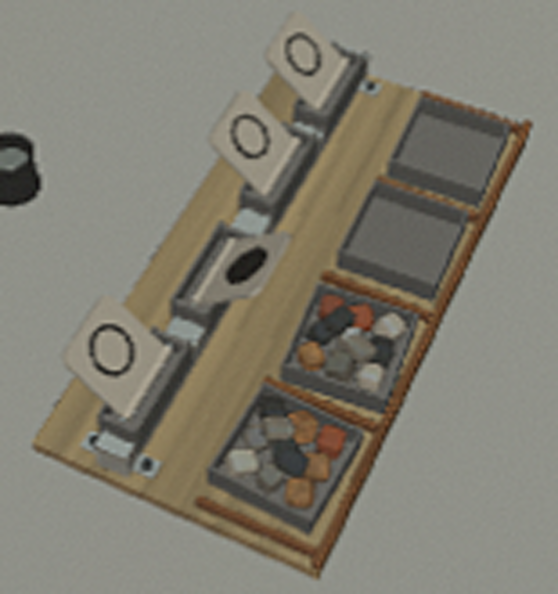

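```bash
python3 - <<'E'
from h import *
t=load("top0.npz");s=load("side0.npz")
np.set_printoptions(precision=1,suppress=True)
P=lambda x,y,z:plane(t,175+(x+.5)/4.5-.5,185+(y+.5)/4.5-.5,z)
S=lambda x,y,z:plane(s,220+(x+.5)/3.6-.5,170+(y+.5)/3.6-.5,z)
print("corners",[P(*q,12) for q in((72,54),(718,64),(60,377),(718,381))])
print("corners side",[S(*q,12) for q in((36,447),(320,575),(532,125))])
for n,e,h in(("1",((92,56),(183,56)),((95,138),(190,138))),("2",((254,198),(346,200)),((258,132),(350,135))),("3",((431,60),(524,62)),((429,141),(525,143))),("4",((584,62),(677,64)),((583,143),(680,146)))):
    print(n,"edge",[P(*q,81) for q in e],"hinge",[P(*q,46) for q in h])
print("side tag1 edge",[S(*q,81) for q in((68,352),(108,297))],"hinge",[S(*q,46) for q in((122,415),(172,350))])
print("side edges 3,4 ",[S(*q,81) for q in((212,142),(241,93),(267,58),(294,12))], "2:",[S(*q,81) for q in((247,300),(290,236))])
print("loupe",plane(t,258,152,18),"vial",plane(t,115,230,31))
E
```

```text
corners [array([620.2, 213.4,  12. ]), array([ 616.6, -177.4,   12. ]), array([425.5, 214.9,  12. ]), array([ 425.4, -175. ,   12. ])]
corners side [array([614.9, 219.7,  12. ]), array([424.3, 220.1,  12. ]), array([ 423. , -177.3,   12. ])]
1 edge [array([605.7, 191.2,  81. ]), array([606. , 138.7,  81. ])] hinge [array([563.5, 193. ,  46. ]), array([563.9, 137.2,  46. ])]
2 edge [array([524.1,  96.4,  81. ]), array([523.3,  44.1,  81. ])] hinge [array([567.7,  97.3,  46. ]), array([566.3,  43.4,  46. ])]
3 edge [array([604.6,  -3.7,  81. ]), array([603.8, -57.1,  81. ])] hinge [array([563. ,  -2.9,  46. ]), array([562.2, -59.1,  46. ])]
4 edge [array([604. , -91.6,  81. ]), array([ 603.2, -145.1,   81. ])] hinge [array([562.4, -93.1,  46. ]), array([ 560.9, -150.1,   46. ])]
side tag1 edge [array([604.8, 188.1,  81. ]), array([602.8, 142.4,  81. ])] hinge [array([567.2, 193.6,  46. ]), array([561.5, 138.7,  46. ])]
side edges 3,4  [array([601.8,  -0.2,  81. ]), array([603.8, -49.9,  81. ]), array([602. , -89.1,  81. ]), array([ 604.2, -141.2,   81. ])] 2: [array([526. , 106.9,  81. ]), array([522.7,  49.9,  81. ])]
loupe [745.   31.1  18. ] vial [524.5 412.   31. ]
```

```bash
python3 - <<'E'
from cell import ctrl
from scipy.spatial.transform import Rotation as R
s=ctrl.read_state();print(s["t"],s["tool_pos"]);print(R.from_rotvec(s["orientation"]).as_matrix().round(3))
E
```

```text
0.1 [254.58901116 570.47119014 230.71524953]
[[-0.    -0.913  0.408]
 [-0.001  0.408  0.913]
 [-1.    -0.    -0.001]]
```

Measurements from both views agree. All four tags rest on their stops (edges ±40 mm from the hinge line, about x=564). Only the leftmost, with its hinge middle at about (564,165), needs to go towards its tray. I'll move behind it with the fingers shut.

arm_command(
  deltas=[
    {"dx":0.041,"dy":-0.04,"spin":0.05,"hand":0},
    {"dx":0.068,"dy":-0.067,"spin":0.1,"hand":0},
    {"dx":0.095,"dy":-0.094,"spin":0.15,"hand":0},
    {"dx":0.122,"dy":-0.12,"spin":0.2,"hand":0},
    {"dx":0.15,"dy":-0.147,"spin":0.25,"hand":0},
    {"dx":0.177,"dy":-0.174,"spin":0.3,"hand":0},
    {"dx":0.204,"dy":-0.2,"spin":0.35,"hand":0},
    {"dx":0.231,"dy":-0.227,"spin":0.4,"hand":0},
    {"dx":0.258,"dy":-0.254,"spin":0.42,"hand":0},
    {"dx":0.285,"dy":-0.28,"spin":0.42,"hand":0},
  ],
)

```text
$.deltas[0]: bad value
```

arm_command(
  deltas=[
    {"dx":0.027,"dy":-0.027,"dz":0.0,"spin":0.05,"hand":0.0},
    {"dx":0.054,"dy":-0.054,"dz":0.0,"spin":0.1,"hand":0.0},
    {"dx":0.081,"dy":-0.081,"dz":0.0,"spin":0.15,"hand":0.0},
    {"dx":0.108,"dy":-0.108,"dz":0.0,"spin":0.2,"hand":0.0},
    {"dx":0.135,"dy":-0.135,"dz":0.0,"spin":0.25,"hand":0.0},
    {"dx":0.162,"dy":-0.162,"dz":0.0,"spin":0.3,"hand":0.0},
    {"dx":0.19,"dy":-0.19,"dz":0.0,"spin":0.35,"hand":0.0},
    {"dx":0.217,"dy":-0.217,"dz":0.0,"spin":0.4,"hand":0.0},
    {"dx":0.244,"dy":-0.244,"dz":0.0,"spin":0.42,"hand":0.0},
    {"dx":0.27,"dy":-0.27,"dz":0.0,"spin":0.42,"hand":0.0},
  ],
)

```text
t: 0.93
tool_pos: [525.7, 298.5, 230.6]
orientation: [-1.211, 1.21, 1.21]
wrist_force: [-0.1, 1.2, -0.1]
grip_width: -0.5
```

arm_command(
  deltas=[
    {"dx":0.027,"dy":-0.027,"dz":0.0,"spin":0.0,"hand":0.0},
    {"dx":0.054,"dy":-0.054,"dz":0.0,"spin":0.0,"hand":0.0},
    {"dx":0.081,"dy":-0.081,"dz":0.0,"spin":0.0,"hand":0.0},
    {"dx":0.108,"dy":-0.108,"dz":0.0,"spin":0.0,"hand":0.0},
    {"dx":0.134,"dy":-0.134,"dz":0.0,"spin":0.0,"hand":0.0},
    {"dx":0.134,"dy":-0.134,"dz":-0.035,"spin":0.0,"hand":0.0},
    {"dx":0.134,"dy":-0.134,"dz":-0.07,"spin":0.0,"hand":0.0},
    {"dx":0.134,"dy":-0.134,"dz":-0.105,"spin":0.0,"hand":0.0},
    {"dx":0.134,"dy":-0.134,"dz":-0.13,"spin":0.0,"hand":0.0},
    {"dx":0.134,"dy":-0.134,"dz":-0.13,"spin":0.0,"hand":0.0},
  ],
)

```text
t: 1.77
tool_pos: [656.7, 163.8, 94.7]
orientation: [-1.209, 1.217, 1.215]
wrist_force: [-1.0, -0.0, -0.8]
grip_width: 0.1
```

```bash
python3 - <<'E'
from cell import ctrl, eyes
from h import *
for n in("side","top"):
    c=eyes.capture(n); np.savez(f"{n}1.npz",**c)
    p=c["pixels"]; p=p[130:335,180:400] if n=="side" else p[120:320,130:370]
    cv2.imwrite(f"pics/{n}1.png",cv2.resize(p,None,fx=2.9,fy=2.9,interpolation=cv2.INTER_CUBIC)[:,:,::-1])
s=ctrl.read_state();print(s["t"],s["tool_pos"],s["wrist_force"])
E
```

```text
1.8667 [659.62133189 164.47343138 100.65356344] [0.47212681 0.62797942 1.05510054]
```

View pics/side1.png

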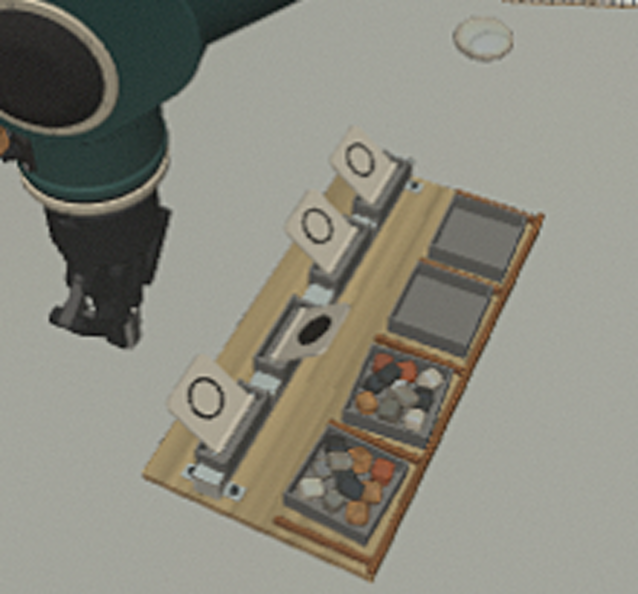

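View pics/top1.png

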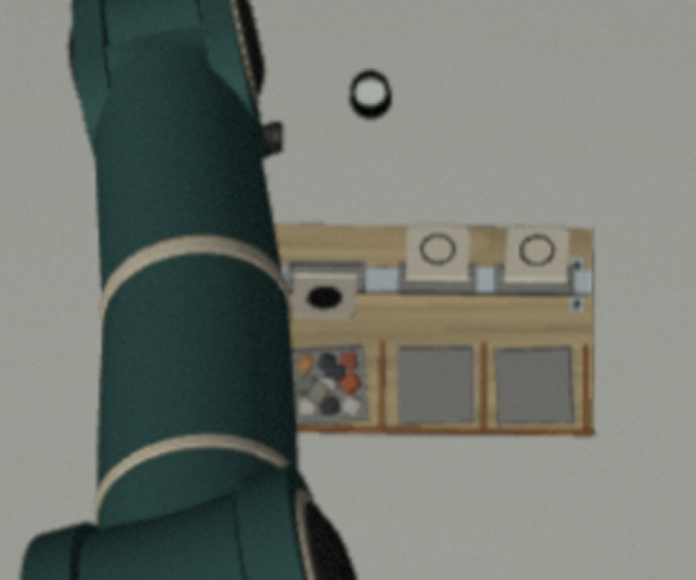

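```bash
python3 - <<'E'
from h import *
c=load("side1.npz")
for P in ((659.6,164.5,100.6),(659.6,164.5,150),(648,164.5,100.6),(659.6,180,100.6)):
    p=proj(c,P)[0];print(p,(p-[180,130])*2.9)
p=c["pixels"][190:265,180:260]
cv2.imwrite("pics/g1.png",cv2.resize(p,None,fx=7,fy=7,interpolation=cv2.INTER_CUBIC)[:,:,::-1]);
E
```

```text
[221.33355714 244.75365472] [119.86731571 332.7855987 ]
[218.98286589 230.35213708] [113.05031108 291.02119753]
[225.93400797 246.6672909 ] [133.20862313 338.3351436 ]
[217.5730188  249.92941453] [108.96175453 347.79530213]
```

View pics/g1.png

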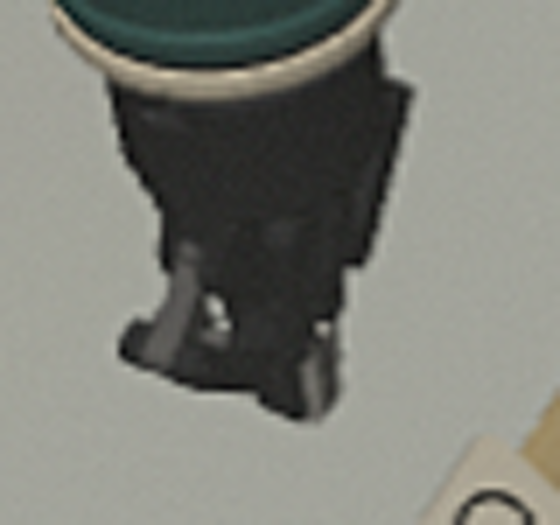

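arm_command(
  deltas=[
    {"dx":0.0,"dy":0.0,"dz":-0.017,"spin":0.0,"hand":0.0},
    {"dx":0.0,"dy":0.0,"dz":-0.032,"spin":0.0,"hand":0.0},
    {"dx":0.0,"dy":0.0,"dz":-0.032,"spin":0.0,"hand":0.0},
    {"dx":-0.01,"dy":0.0,"dz":-0.032,"spin":0.0,"hand":0.0},
    {"dx":-0.02,"dy":0.0,"dz":-0.032,"spin":0.0,"hand":0.0},
    {"dx":-0.03,"dy":0.0,"dz":-0.032,"spin":0.0,"hand":0.0},
    {"dx":-0.038,"dy":0.0,"dz":-0.032,"spin":0.0,"hand":0.0},
    {"dx":-0.044,"dy":0.0,"dz":-0.032,"spin":0.0,"hand":0.0},
    {"dx":-0.05,"dy":0.0,"dz":-0.032,"spin":0.0,"hand":0.0},
    {"dx":-0.056,"dy":0.0,"dz":-0.032,"spin":0.0,"hand":0.0},
  ],
)

```text
t: 2.7
tool_pos: [603.5, 164.5, 69.1]
orientation: [-1.211, 1.21, 1.21]
wrist_force: [0.4, -0.4, -0.3]
grip_width: -0.1
```

arm_command(
  deltas=[
    {"dx":-0.006,"dy":0.0,"dz":0.0,"spin":0.0,"hand":0.0},
    {"dx":-0.012,"dy":0.0,"dz":0.0,"spin":0.0,"hand":0.0},
    {"dx":-0.018,"dy":0.0,"dz":0.0,"spin":0.0,"hand":0.0},
    {"dx":-0.024,"dy":0.0,"dz":0.0,"spin":0.0,"hand":0.0},
    {"dx":-0.029,"dy":0.0,"dz":0.0,"spin":0.0,"hand":0.0},
    {"dx":-0.034,"dy":0.0,"dz":0.0,"spin":0.0,"hand":0.0},
    {"dx":-0.038,"dy":0.0,"dz":0.0,"spin":0.0,"hand":0.0},
    {"dx":-0.041,"dy":0.0,"dz":0.0,"spin":0.0,"hand":0.0},
    {"dx":-0.041,"dy":0.0,"dz":0.0,"spin":0.0,"hand":0.0},
    {"dx":-0.041,"dy":0.0,"dz":0.0,"spin":0.0,"hand":0.0},
  ],
)

```text
t: 3.53
tool_pos: [562.6, 164.5, 69.2]
orientation: [-1.211, 1.21, 1.21]
wrist_force: [1.2, 0.4, -0.4]
grip_width: 0.3
```

```bash
python3 - <<'E'
from cell import ctrl, eyes
from h import *
n="side"
c=eyes.capture(n); np.savez(f"{n}2.npz",**c)
p=c["pixels"]; p=p[130:335,180:400]
cv2.imwrite(f"pics/{n}2.png",cv2.resize(p,None,fx=2.9,fy=2.9,interpolation=cv2.INTER_CUBIC)[:,:,::-1])
E
```

```text
(no output)
```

View pics/side2.png

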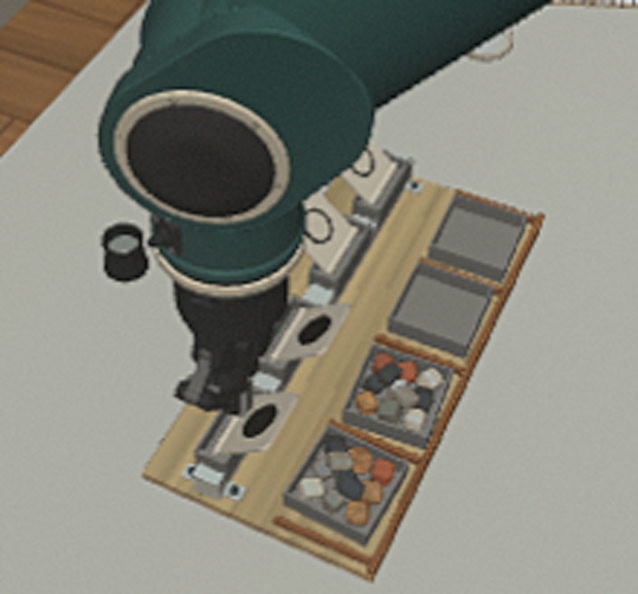

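The leftmost tag now shows its disc at about (260,420) in the zoomed view. I'll back off, go up, and move clear to check.

arm_command(
  deltas=[
    {"dx":0.012,"dy":0.0,"dz":0.0,"spin":0.0,"hand":0.0},
    {"dx":0.024,"dy":0.0,"dz":0.01,"spin":0.0,"hand":0.0},
    {"dx":0.03,"dy":0.0,"dz":0.04,"spin":0.0,"hand":0.0},
    {"dx":0.03,"dy":0.0,"dz":0.07,"spin":0.0,"hand":0.0},
    {"dx":0.03,"dy":0.0,"dz":0.1,"spin":0.0,"hand":0.0},
    {"dx":0.03,"dy":0.0,"dz":0.13,"spin":0.0,"hand":0.0},
    {"dx":0.03,"dy":0.0,"dz":0.16,"spin":0.0,"hand":0.0},
    {"dx":0.01,"dy":0.025,"dz":0.16,"spin":0.0,"hand":0.0},
    {"dx":-0.01,"dy":0.05,"dz":0.16,"spin":0.0,"hand":0.0},
    {"dx":-0.03,"dy":0.075,"dz":0.16,"spin":0.0,"hand":0.0},
  ],
)

```text
t: 4.42
tool_pos: [532.3, 240.1, 229.7]
orientation: [-1.21, 1.21, 1.208]
wrist_force: [-0.0, 1.2, -0.2]
grip_width: 0.1
```

arm_command(
  deltas=[
    {"dx":-0.025,"dy":0.025,"dz":0.0,"spin":0.0,"hand":0.0},
    {"dx":-0.05,"dy":0.05,"dz":0.0,"spin":0.0,"hand":0.0},
    {"dx":-0.075,"dy":0.075,"dz":0.0,"spin":0.0,"hand":0.0},
    {"dx":-0.1,"dy":0.1,"dz":0.0,"spin":0.0,"hand":0.0},
    {"dx":-0.125,"dy":0.125,"dz":0.0,"spin":0.0,"hand":0.0},
    {"dx":-0.15,"dy":0.15,"dz":0.0,"spin":0.0,"hand":0.0},
    {"dx":-0.175,"dy":0.175,"dz":0.0,"spin":0.0,"hand":0.0},
    {"dx":-0.2,"dy":0.2,"dz":0.0,"spin":0.0,"hand":0.0},
    {"dx":-0.22,"dy":0.22,"dz":0.0,"spin":0.0,"hand":0.0},
    {"dx":-0.22,"dy":0.22,"dz":0.0,"spin":0.0,"hand":0.0},
  ],
)

```text
t: 5.25
tool_pos: [307.4, 464.3, 229.7]
orientation: [-1.214, 1.206, 1.215]
wrist_force: [0.3, -0.2, -0.2]
grip_width: -0.2
```

```bash
python3 - <<'E'
from cell import ctrl, eyes
from h import *
for n in("side","top"):
    c=eyes.capture(n); np.savez(f"{n}3.npz",**c)
    p=c["pixels"]; p=p[130:335,180:400] if n=="side" else p[120:320,90:360]
    cv2.imwrite(f"pics/{n}3.png",cv2.resize(p,None,fx=2.9,fy=2.9,interpolation=cv2.INTER_CUBIC)[:,:,::-1])
s=ctrl.read_state();print(s["t"],s["tool_pos"],s["joint_velocities"])
E
```

```text
5.35 [311.68198336 460.7378622  229.61218832] [ 0.03291143 -0.00694956  0.02870846  0.00977128  0.00171133 -0.00139032
  0.01041107]
```

View pics/side3.png

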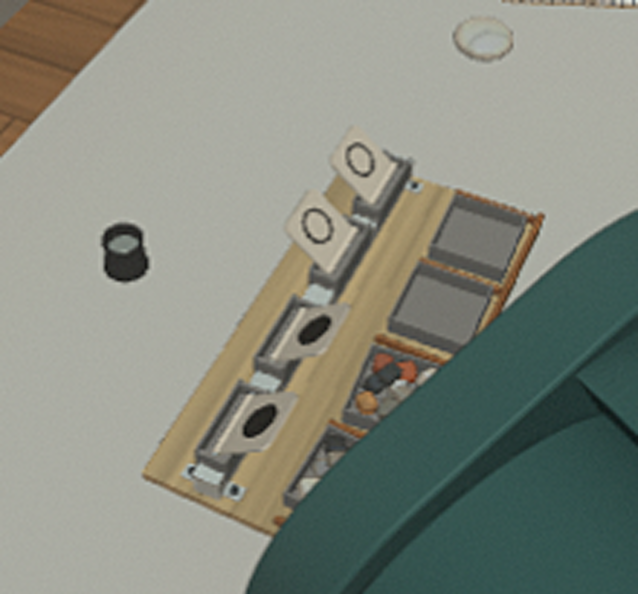

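View pics/top3.png

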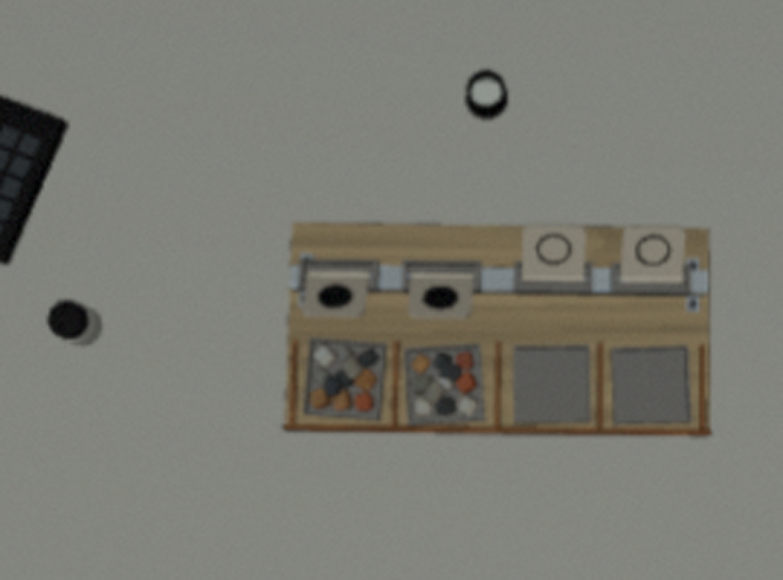

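The two left tags (about 335,296 and 440,297) now show discs over the stone trays, and the two right ones show rings over the empty trays. The trays, vial and loupe are where they were.

```bash
python3 -c "
from cell import ctrl
print(ctrl.job_done())"
```

```text
the job is handed in; nothing more can be done
None
```

The job is done and handed in at about 5.4 s. Only one tag was wrong, the leftmost one, which showed a ring in front of a stone tray. I pushed it over towards its tray from behind with the closed fingertips. Readings at the end of each move showed no more than about 1.5 N at the wrist.

The last top and side pictures show:
- **Tags:** both stone trays show the solid disc and both empty trays the open ring. The pushed tag lies at the same lean as its neighbour.
- **Other things:** by eye, the trays, vial and loupe had not moved. The pebble was outside my cropped check pictures, and the arm never went near it.
- **Arm:** clear of the scene, touching nothing.

No checks failed or disagreed, but the first move command was refused for its format before anything moved.

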